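# Tip the blank into its cradle and flip the strap over it

## Robot

A 7-joint arm with a two-finger parallel gripper is mounted at the origin on the work surface. World frame = base frame: x ahead of the robot, y to its left, z up, the work surface at z = 0. Lengths are in m, angles in degrees, forces in N, time in s.
With the tool pointing down it reaches from about 0.4 to 0.85 m from the base axis. Payload 4.5 kg.
Tool frame: the origin (TCP) lies at the very end of the fingers, on their centre line; the grasp point (between the pads) lies env.grasp_offset behind it (env.grasp_offset is the distance from the TCP to the grasp point, in m); z points along the fingers, y is the line along which they close (so a half turn about z gives the same grasp; the last joint's range is limited). The gripper opens to 88 mm and grips with 3 to 60 N. Pads are 18 mm wide; open, the fingers measure 123 mm over their backs; the gripper's body (75 mm by 187 mm) begins 45 mm behind the grasp point.
Start: joints at [-62.005, 39.483, -11.15, 89.685, 9.013, 51.709, -12.324], TCP at [0.275, 0.562, 0.239] pointing down, gripper open.
Joint ranges: [-172.22, 172.22], [-26.19, 119.32], [-84.43, 86.54], [7.71, 146.69], [-57.33, 237.33], [2.42, 119.75], [-152.13, 152.13]. Speed limits (degrees/s): [147.25, 147.25, 180, 180, 180, 180, 180].

## Interface

Orientations are given as a 3x3 rotation matrix whose columns are the frame's x, y, z axes.
In Python, from workcell import env, planner, grab_frame, close_job gives the robot as it stands. Calls block until the motion is done:
- env.move_ptp(position, orientation): joint-space move of the TCP to a pose.
- env.movel(position, ori=None, speed=0.15): straight line of the TCP; ori=None keeps the orientation; speed is the mean speed in m/s.
- env.movej(angles): joint-space move.
- env.move_gripper(opening): opening from 0.0 (shut) to 1.0 (fully open); the grip force is fixed at half the most; returns when the fingers have stopped.
- env.hold(seconds).
- planner.inverse_kinematics(position, orientation): joint angles nearest the present ones, or None.
- env.get_obs(): the state.
- grab_frame(name): name is "scene" or "top" or "wrist"; returns a dict with "img" (384x512x3 uint8, blue, green, red), "range_z" (384x512 float32, m along the optical axis (not along the pixel's ray), 0 where there is no reading), "fx", "fy", "cx", "cy" (pixels), "pose" (4x4, takes a point from camera to world coordinates). Camera axes: x right, y down, z forward; pixel columns grow to the right and rows downward; lengths in m; the calibration is good to about 2 mm. A picture is of the moment at which its call begins.
A pose or a line that the arm cannot do raises env.IKError and nothing moves.
- close_job(): hands the job in; it is judged then, once.
The state is a dict: "t": time; "qpos": joint angles; "joint_velocities": joint speeds; "tau": joint torques, N m; "ee_pos": TCP position; "tcp_rot": TCP orientation; "contact_force": force on the tool from outside, world axes, zero at the start; "ft_torque": the same for the moment, N m; "gripper_width": opening from 0.0 (shut) to 1.0 (fully open); "finger_force": force on a finger pad.
Only numpy, scipy, OpenCV 4.12 (cv2) and the standard library are available. Lean on these libraries where they do the work, as an engineer would, in place of code of your own. Each camera call takes 0.05 s, during which the arm holds its last target. There are 200 camera calls.

## Task

A square aluminium blank with a turned round nose stands on end in the cradle on the dark tooling plate. Push it over with the fingertips so that it lies down along the cradle between the rails, its nose towards the empty end; then push the hinged steel strap over until it lies fully down across the blank. Only push: do not lift or carry the blank, do not move the other things, and finish clear of everything.

Things in the scene. Friction and masses are not known exactly. Their poses are not given: they have to be found in the camera images.
- plate: Fixed dark steel tooling plate, 360 (its x) x 260 (its y) x 12 mm thick, lying on the table; origin at the centre of its underside, z up. On it stands the cradle, a channel along plate x about y = 0. The strap's hinge cheeks stand on the +y side, towards the robot (x -10 to +50, y 41 to 63, up to z 66); a rest post on the -y side (top at z 54.5).
- cradle (a point): Centre of the cradle's floor (plate x = 0, y = 0, z = 12 mm), axes as the plate's. Two rails 22 high and 14 thick, inner faces at y = -23 and +23. Back stop 34 high, inner face at x = -102, outer face at x = -114; front stop 22 high, inner face at x = +122 (mm above this floor).
- blank: Loose aluminium blank, 0.35 to 0.6 kg: square bar 40 x 40 x 110 mm with a round nose 26 across and 25 long on top. Origin at the centre of its foot, z along it to the nose. It starts upright at the back-stop end, foot near plate x = -70, y = 0, sides within 3 degrees of the plate's axes, and is to tip towards plate +x; it falls by itself once tilted about 20 degrees.
- blank_middle (a point): Point on the blank's axis 60 mm from the foot, near its centre of mass.
- blank_nose (a point): Centre of the nose's end face, on the blank's axis 135 mm from the foot.
- strap (a joint): Hinge angle of the steel strap, rad: 0 = fully down (a stop), level over the cradle, 2.5 mm above the lying blank; 1.57 = straight up; stop at 2.1. Starts at 1.75 to 2.0, leaning back away from the cradle. Stiff friction hinge: it stays where it is left; 2 to 4 N near its end moves it. The strap is 30 mm wide (plate x), 8 thick, reaching 115 mm from the axis.
- strap_hinge (a point): On the hinge axis at the middle of the strap's width: plate x = +20, y = +52, z = 58.5 mm. The axis is parallel to plate x; the strap runs from here towards plate -y when down.
- strap_end (a point): Centre of the strap's free end face, 115 mm from the hinge axis, mid thickness.
- short_block: Bystander, to be left alone: plain square aluminium block, 35 x 35 x 60 high, standing on the plate (mm).
- pin_a: Bystander, to be left alone: turned steel pin, 28 diameter, 70 high, standing on the plate (mm).
- pin_b: Bystander, to be left alone: second turned steel pin like the first (mm).
- collar: Bystander, to be left alone: steel ring, 44 outside diameter, 18 high, lying flat on the plate (mm).
- terminal: Bystander, to be left alone: white plastic terminal block, 50 x 24 x 34, lying on the table to the left (mm).
- screwdriver: Bystander, to be left alone: screwdriver lying on the table to the right (mm).
- oil: Bystander, to be left alone: green plastic bottle, 60 diameter, 130 high, on the table to the left (mm).
Things that resemble listed ones, but are neither listed nor needed, are in the scene too. What is meant by the blank is not blue, and is the larger of those in its own colour.

How it is judged:
By the outcome, as a careful person would: the job done as asked, in the order asked, and still so for the second after the job is handed in, with the robot touching nothing.
It also fails if it takes over 53 s, if anything falls off the work surface, if the arm or the gripper's body presses on something with over 40 N, if the wrist force passes 120 N, or if a joint passes its speed limit or range.

## Working session

There is one attempt and no reset: what is moved stays moved. The work goes in short steps, each a Python script; the robot and the scene stay as the last script left them, time stands still between calls to the robot, and variables do not carry over. Pictures are saved under pics/ and viewed, at most 10 in all, crops included, and the job is handed in when it is done.

```bash
ls; mkdir -p pics
python3 - <<'E'
from workcell import env, grab_frame
import cv2, numpy as np, pickle
for n in ("scene","top"):
    f=grab_frame(n); pickle.dump(f,open(f"pics/{n}0.pkl","wb")); cv2.imwrite(f"pics/{n}0.png",f["img"]); print(n,f["fx"],f["cx"],f["cy"],np.round(f["pose"],3).tolist())
o=env.get_obs();print({k:np.round(v,3).tolist() for k,v in o.items()},env.grasp_offset)
E
```

```text
pics
scene 354.4654136872643 255.10280817245416 191.49288486484994 [[-0.686, 0.569, -0.453, 1.034], [0.727, 0.521, -0.447, 0.41], [-0.018, -0.636, -0.771, 0.88], [0.0, 0.0, 0.0, 1.0]]
top 462.5126413197311 254.99035804585532 192.2146481862631 [[-0.0, -0.989, 0.147, 0.383], [-1.0, 0.0, -0.002, -0.019], [0.002, -0.147, -0.989, 1.677], [0.0, 0.0, 0.0, 1.0]]
{'t': 0.1, 'qpos': [-62.008, 39.529, -11.145, 89.737, 9.014, 51.708, -12.326], 'joint_velocities': [-0.033, -0.14, -0.04, -0.178, 0.056, 0.015, -0.038], 'tau': [-0.003, -52.849, -1.271, -15.384, -0.053, 0.002, 0.0], 'ee_pos': [0.274, 0.561, 0.238], 'tcp_rot': [[-0.898, 0.439, -0.001], [0.439, 0.898, -0.002], [-0.0, -0.002, -1.0]], 'contact_force': [-0.676, 0.829, 0.098], 'ft_torque': [0.01, -0.042, -0.007], 'finger_force': 0.0, 'gripper_width': 0.996} 0.0187
```

View pics/scene0.png

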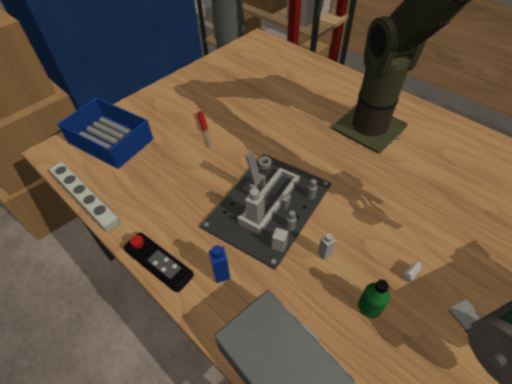

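View pics/top0.png

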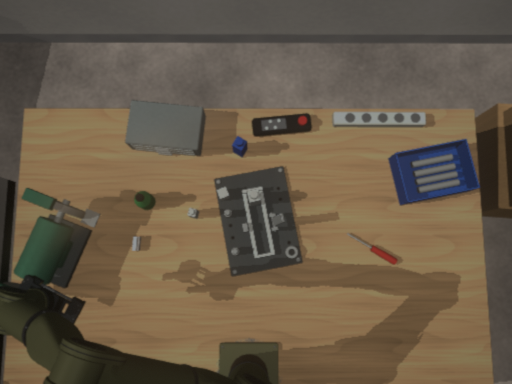

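The scene shows the blank upright at (254,205) on the plate, strap leaning at (255,170), short block at (280,238). Top view: blank at (255,194), strap/cheeks at (277,219), collar at (291,252), cradle channel running (255,190)→(262,255). Lookalikes: blue bar (218,263 scene; 239,147 top), small grey one (327,245 scene; 193,213 top) and the bars in the blue tray.

```bash
cat > h.py <<'E'
import numpy as np, cv2
def cloud(f):
    z=f["range_z"]; v,u=np.indices(z.shape)
    P=np.stack([(u-f["cx"])/f["fx"]*z,(v-f["cy"])/f["fy"]*z,z],-1)
    W=P@f["pose"][:3,:3].T+f["pose"][:3,3]; W[z<=0]=np.nan
    return W
def grid(W,c,h,zr):  # points in a box
    m=(abs(W[...,0]-c[0])<h)&(abs(W[...,1]-c[1])<h)&(W[...,2]>zr[0])&(W[...,2]<zr[1]); return m
E
python3 - <<'E'
import pickle,cv2,numpy as np
from h import *
for n in("scene","top"):
    f=pickle.load(open(f"pics/{n}0.pkl","rb")); W=cloud(f)
    pts=[(254,205),(255,170),(280,238),(327,245),(266,163)] if n=="scene" else [(255,194),(277,219),(291,252),(193,213),(224,193)]
    for u,v in pts: print(n,(u,v),W[v,u].round(3))
    # plate top by height and darkness
    g=f["img"].max(-1)
    m=(W[...,2]>.004)&(W[...,2]<.02)&(g<90)&(abs(W[...,0]-.6)<.3)&(abs(W[...,1])<.3)
    k,l,st,_=cv2.connectedComponentsWithStats(m.astype(np.uint8)); i=1+st[1:,4].argmax()
    p=W[l==i]; r=cv2.minAreaRect((p[:,:2]*1000).astype(np.float32)); print(n,r,np.median(p[:,2]),len(p))
a=cv2.imread("pics/scene0.png")[140:275,190:345]; b=cv2.imread("pics/top0.png")[155:285,205:310]
a=cv2.resize(a,(440,400),interpolation=3); b=cv2.resize(b,(340,400),interpolation=3)
cv2.imwrite("pics/crop0.png",np.hstack([a,b]))
E
```

```text
scene (254, 205) [ 0.622 -0.003  0.115]
scene (255, 170) [ 0.523 -0.092  0.112]
scene (280, 238) [0.632 0.101 0.072]
scene (327, 245) [0.567 0.206 0.077]
scene (266, 163) [ 0.408 -0.152  0.012]
scene ((529.5060424804688, -30.64453125), (363.2608947753906, 260.2184143066406), 10.786514282226562) 0.01258606683147434 4952
top (255, 194) [ 0.605 -0.021  0.148]
top (277, 219) [ 0.523 -0.095  0.13 ]
top (291, 252) [ 0.415 -0.15   0.014]
top (193, 213) [0.547 0.193 0.088]
top (224, 193) [0.621 0.088 0.064]
top ((529.5342407226562, -30.74676513671875), (361.5396423339844, 261.7970886230469), 10.475937843322754) 0.01084946010044785 4619
```

View pics/crop0.png

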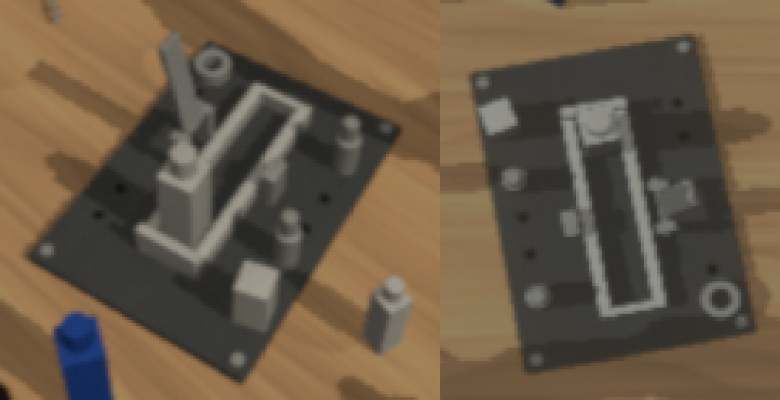

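The crop confirms the blank (grey, large, in the cradle by the back stop, with the small grey copy off-plate at (390,315)). It also shows the strap leaning back at (180,85). Plate pose is consistent between the two cameras: centre (0.5295, -0.031), yaw 190.6°. Next I measure the blank and strap in the plate frame, then move in behind the blank.

```bash
cat >> h.py <<'E'
yaw=np.radians(190.6); C=np.array([.5295,-.0307,0])
Rp=np.array([[np.cos(yaw),-np.sin(yaw),0],[np.sin(yaw),np.cos(yaw),0],[0,0,1]])
def toP(W): return (W-C)@Rp*1000       # world -> plate, mm
def toW(p): return C+Rp@(np.array(p,float)/1000)
def ori(s): # tool z down, tool y along s*plate y
    z=np.array([0,0,-1.]); y=s*Rp[:,1]; return np.stack([np.cross(y,z),y,z],1)
E
python3 - <<'E'
import pickle
from h import *
for n in("scene","top"):
    P=toP(cloud(pickle.load(open(f"pics/{n}0.pkl","rb")))).reshape(-1,3)
    q=lambda a,p=(2,50,98):np.percentile(a,p,axis=0).round(1).tolist()
    B=P[(P[:,2]>55)&(P[:,2]<160)&(P[:,0]>-110)&(P[:,0]<-20)&(abs(P[:,1])<35)]
    print(n,"blank",len(B),q(B)); N=B[B[:,2]>128]; print(" nose",len(N),q(N))
    S=P[(P[:,2]>80)&(P[:,2]<190)&(abs(P[:,0]-20)<25)&(P[:,1]>35)&(P[:,1]<130)]
    c=S.mean(0); print(" strap",len(S),q(S),"ang",q(np.arctan2(S[:,2]-58.5,52-S[:,1])))
    R=P[(P[:,2]>30)&(P[:,2]<40)&(abs(P[:,1])<45)&(abs(P[:,0])<140)];print(" rails",q(R,(3,97)))
from workcell import planner
for s in(1,-1):
  for p in([-125,0,240],[-125,0,100],[-40,0,100],[20,122,140],[20,-40,62]): print(s,p,np.round(planner.inverse_kinematics(toW(p),ori(s)) if planner.inverse_kinematics(toW(p),ori(s)) is not None else [0],0))
E
```

```text
scene blank 459 [[-97.6, -21.0, 58.6], [-88.6, -8.6, 113.0], [-58.0, 16.6, 148.8]]
 nose 100 [[-90.0, -13.3, 128.9], [-80.5, -3.0, 146.4], [-65.4, 10.3, 149.4]]
 strap 229 [[3.4, 53.1, 83.4], [15.2, 65.7, 131.9], [32.7, 79.5, 171.5]] ang [1.6, 1.8, 1.8]
 rails [[-114.5, -37.2, 30.8], [127.7, 35.8, 38.5]]
top blank 164 [[-95.4, -21.7, 66.6], [-70.2, -2.7, 121.7], [-55.1, 16.4, 150.7]]
 nose 48 [[-87.1, -12.9, 132.5], [-74.9, -2.1, 147.3], [-63.7, 8.0, 152.0]]
 strap 96 [[5.8, 51.1, 82.4], [20.7, 64.6, 137.0], [34.1, 78.0, 172.5]] ang [1.5, 1.7, 1.8]
 rails [[-100.8, -38.3, 30.2], [127.3, 33.8, 39.1]]
1 [-125, 0, 240] [-16.  44.  24.  86. -20.  55. -66.]
1 [-125, 0, 100] [-12.  53.  17.  91. -22.  39. -64.]
1 [-40, 0, 100] [-11.  48.  15. 107. -24.  29. -59.]
1 [20, 122, 140] [  2.  43.  16. 108. -21.  31. -48.]
1 [20, -40, 62] [-11.  49.   8. 119. -26.  14. -60.]
-1 [-125, 0, 240] [ 10.  43. -25.  84.  20.  57.  80.]
-1 [-125, 0, 100] [ 10.  53. -26.  90.  30.  44.  72.]
-1 [-40, 0, 100] [ 12.  48. -25. 105.  34.  34.  66.]
-1 [20, 122, 140] [ 30.  45. -31. 107.  36.  39.  77.]
-1 [20, -40, 62] [  7.  49. -21. 118.  47.  22.  48.]
```

Blank's back face is at plate x≈-97, axis y≈-2; the strap angle is ≈1.8. All are within the stated ranges.

Run:
```python
from workcell import env, grab_frame
from h import *
import threading
O=ori(1)
env.move_gripper(0.0)
env.move_ptp([.5,.3,.3],O)
env.move_ptp(toW([-130,-2,220]),O)
env.movel(toW([-130,-2,100]),speed=.15)
f0=env.get_obs()["contact_force"]
x=-130
while x<-58:
    x+=4; env.movel(toW([x,-2,100]),speed=.06)
    o=env.get_obs(); F=(o["contact_force"]-f0)@Rp; print(x,toP(o["ee_pos"]).round(1),F.round(1))
    if abs(F).max()>25: print("stop");break
    if x in(-90,-78,-70,-66): pass
print(o["t"])
env.hold(.5)
f=grab_frame("scene"); cv2.imwrite("pics/s1.png",cv2.resize(f["img"][100:280,180:400],(733,600),interpolation=3))
import pickle; pickle.dump(f,open("pics/s1.pkl","wb"))
```

```text
-126 [-126.1   -1.8  100.8] [ 0.4 -0.5  0. ]
-122 [-121.7   -1.9  100.2] [-1.  -1.  -0.7]
-118 [-117.7   -1.9  100. ] [-0.6 -0.8  0.8]
-114 [-113.7   -2.   100. ] [ 0.4 -0.4  0.2]
-110 [-109.7   -2.   100. ] [-0. -1. -1.]
-106 [-106.1   -2.   100.1] [-0.7  0.1 -1.5]
-102 [-101.9   -1.9  100.2] [-0.7 -1.1 -1. ]
-98 [-97.6  -2.  100. ] [-1.  -1.3  0.1]
-94 [-93.3  -2.   99.9] [-0.8 -1.3 -1. ]
-90 [-89.3  -2.   99.8] [-0.2 -0.8 -0. ]
-86 [-85.4  -2.   99.9] [-0.4 -0.9 -0.4]
-82 [-81.6  -2.  100. ] [ 0.  -0.4 -0.5]
-78 [-77.7  -2.  100. ] [-0.4 -1.6 -0.8]
-74 [-73.7  -2.  100. ] [ 0.6 -1.2 -0.1]
-70 [-69.7  -2.  100. ] [ 0.2 -1.7 -0.6]
-66 [-65.7  -2.  100. ] [-0.9 -1.1 -0.3]
-62 [-61.7  -2.  100. ] [ 0.2 -1.4  0. ]
-58 [-57.7  -2.  100. ] [-0.2 -1.5 -0.5]
9.4917
```

View pics/s1.png

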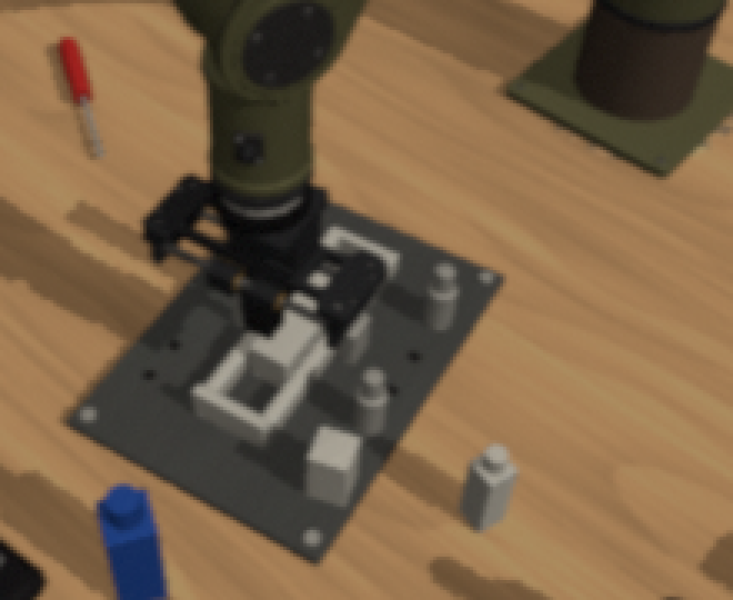

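The blank has fallen over: its foot face is at (275,350), inside the rails. I retreat, go behind the strap and verify from the cloud.

Run:
```python
from workcell import env, grab_frame
from h import *
O=ori(1)
env.movel(toW([-70,-2,225]),speed=.25)
env.move_ptp(toW([20,130,225]),O)
q=lambda a,p=(2,50,98):np.percentile(a,p,axis=0).round(1).tolist()
for n in("scene","top"):
    f=grab_frame(n); P=toP(cloud(f)).reshape(-1,3)
    B=P[(P[:,2]>42)&(P[:,2]<100)&(P[:,0]>-110)&(P[:,0]<115)&(abs(P[:,1])<24)]
    print(n,"blank",len(B),q(B))
    S=P[(P[:,2]>80)&(P[:,2]<180)&(abs(P[:,0]-20)<25)&(P[:,1]>35)&(P[:,1]<95)];print(q(S))
    cv2.imwrite(f"pics/{n}2.png",f["img"])
a=cv2.imread("pics/scene2.png")[140:275,190:345]; b=cv2.imread("pics/top2.png")[155:285,205:310]
cv2.imwrite("pics/crop2.png",np.hstack([cv2.resize(a,(440,400),interpolation=3),cv2.resize(b,(340,400),interpolation=3)]))
print(env.get_obs()["t"])
```

```text
scene blank 488 [[-107.7, -22.4, 42.7], [-3.3, -4.1, 52.1], [73.9, 16.9, 55.7]]
[[3.1, 53.3, 81.7], [15.5, 65.7, 131.0], [32.4, 79.5, 171.7]]
top blank 365 [[-107.3, -23.2, 44.0], [-0.4, -4.3, 50.5], [56.3, 15.0, 57.6]]
[[5.1, 75.5, 161.9], [7.5, 76.0, 163.7], [10.4, 76.0, 171.8]]
11.475
```

View pics/crop2.png

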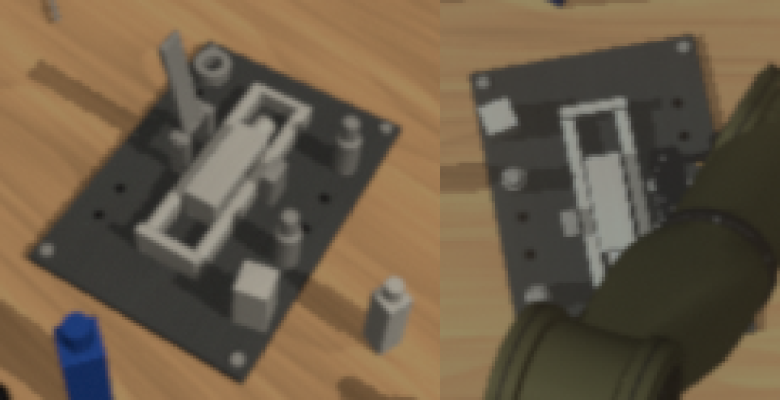

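Blank lies flat (top z≈52 mm, as expected) with its nose towards the empty end. In the crop it sits at (235,165), the strap is still up at (180,85), and the bystanders are unmoved. Now the strap, along an arc about the hinge with the force watched.

Run:
```python
from workcell import env, grab_frame
from h import *
w,r,t=17,93,4
env.movel(toW([20,130,140]),speed=.2)
f0=env.get_obs()["contact_force"]
def chk(tag):
    o=env.get_obs(); F=(o["contact_force"]-f0)@Rp; print(tag,toP(o["ee_pos"]).round(1),F.round(1)); return F
ok=True
for th in np.r_[1.85:0.05:-0.15]:
    y=52-r*np.cos(th)+t*np.sin(th)+w; z=58.5+r*np.sin(th)+t*np.cos(th)
    env.movel(toW([20,y,min(z,150)]),speed=.08)
    if np.linalg.norm(chk(round(th,2)))>25: ok=False;print("stop");break
if ok:
    z=66
    while z>59:
        z-=.7; env.movel(toW([20,y-3,z]),speed=.03); F=chk("down")
        if F[2]>9: break
f=grab_frame("scene"); cv2.imwrite("pics/s3.png",cv2.resize(f["img"][100:280,180:400],(733,600),interpolation=3))
print(env.get_obs()["t"])
```

```text
1.85 [ 19.7  98.  147.1] [ 0.9 -0.6 -1.2]
1.7 [ 19.9  84.1 150. ] [ 1.7  0.3 -1.2]
1.55 [ 20.   69.9 149.9] [ 0.4 -1.1 -2. ]
1.4 [ 20.   56.  149.9] [ 0.7  0.8 -1.1]
1.25 [ 20.1  42.3 147.8] [ 0.8  0.  -0.6]
1.1 [ 20.2  29.3 142.9] [ 1.  -0.7 -0.4]
0.95 [ 20.3  17.1 136.1] [ 1.  -0.6 -1.1]
0.8 [ 20.3   6.1 127.5] [ 0.6 -0.3 -1.1]
0.65 [ 20.3  -3.2 117.6] [ 0.2 -0.  -0.8]
0.5 [ 20.3 -11.1 106.3] [ 0.9 -0.3 -1.5]
0.35 [ 20.3 -17.2  93.9] [ 0.7 -1.   0.5]
0.2 [ 20.3 -21.4  80.7] [ 0.3 -0.2 -1.1]
down [ 20.2 -24.6  65.1] [ 0.4 -1.1 -1.4]
down [ 20.  -24.5  64.6] [ 0.7 -0.1 -0.9]
down [ 20.  -24.5  63.9] [ 1.4 -0.7 -0.7]
down [ 20.  -24.4  63.2] [ 1.4 -0.4 -0.3]
down [ 20.  -24.4  62.9] [ 2.3 -1.   4.2]
down [ 20.  -24.4  62.8] [ 2.1 -0.7 11.8]
18.1583
```

View pics/s3.png

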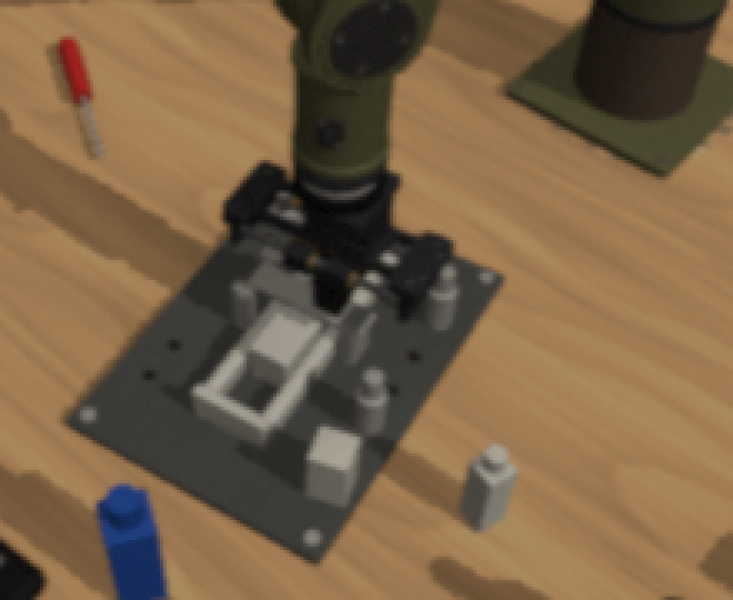

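The strap is under the fingertip at (270,280), and the force rises sharply at z = 62.8 mm (strap top when down is 62.5), so it's on its stop. I retreat and check.

Run:
```python
from workcell import env, grab_frame
from h import *
env.movel(toW([20,-24.4,250]),speed=.2)
env.move_ptp([.45,.3,.3],ori(1))
q=lambda a,p=(2,50,98):np.percentile(a,p,axis=0).round(1).tolist()
for n in("scene","top"):
    f=grab_frame(n); P=toP(cloud(f)).reshape(-1,3); cv2.imwrite(f"pics/{n}4.png",f["img"])
    S=P[(abs(P[:,0]-20)<11)&(P[:,1]>-58)&(P[:,1]<35)&(P[:,2]>50)]
    c=np.polyfit(S[:,1],S[:,2],1); print(n,len(S),q(S),"slope",c)
    H=P[(P[:,2]>85)&(abs(P[:,0])<170)&(abs(P[:,1])<125)]; print("high",len(H))
a=cv2.imread("pics/scene4.png")[140:275,190:345]; b=cv2.imread("pics/top4.png")[155:285,205:310]
cv2.imwrite("pics/crop4.png",np.hstack([cv2.resize(a,(440,400),interpolation=3),cv2.resize(b,(340,400),interpolation=3)]))
print(env.get_obs()["t"])
```

```text
scene 174 [[9.5, -56.0, 60.1], [19.9, -12.4, 63.1], [30.6, 31.8, 65.9]] slope [-1.36729917e-03  6.29300310e+01]
high 2
top 167 [[9.3, -56.0, 54.4], [20.0, -11.8, 61.8], [30.5, 32.2, 69.3]] slope [9.85436665e-03 6.19715081e+01]
high 5
20.5667
```

View pics/crop4.png

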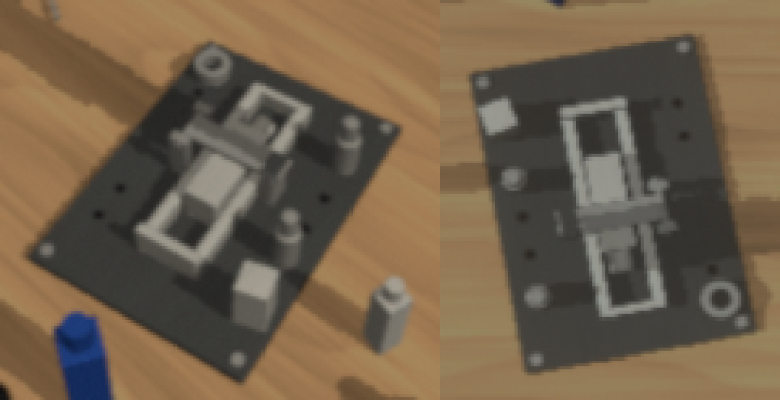

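The strap is level across the blank at (225,143) in the left crop and (620,213) in the right (slope ≈0, top z≈62.5). The blank lies between the rails, the bystanders are unmoved and the arm is clear.

```bash
python3 -c "
from workcell import close_job; print(close_job())"
```

```text
the job is handed in; nothing more can be done
None
```

The job is handed in at about 20.6 s of the 53 s: the blank lies along the cradle with its nose towards the empty end, the strap is fully down across it, no bystander moved in the final images, and the arm is clear of everything.

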